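# Lock the swinging fence of a label-cutting board with a thumbscrew

### The arm

A 6-joint arm with a two-finger parallel gripper is mounted at the origin on a cart in front of the work surface, level with it; the furniture and walls round the work are solid. World frame = base frame: x ahead of the robot, y to its left, z up, the work surface at z = 0. Lengths are in mm, angles in rad, forces in N, time in s.
With the tool pointing down it reaches from about 400 to 825 mm from the base axis. Payload 7 kg.
Tool frame: the origin (TCP) lies midway between the tips of the shut fingers; the grasp point (between the pads) lies 19 mm behind it; z points along the fingers, x is the direction in which the jaws open and shut, and the axes are right-handed (so a half turn about z gives the same grasp; the last joint's range is limited). The gripper opens to 88 mm and grips with 3 to 60 N. Pads are 19 mm wide; open, the fingers measure 130 mm over their backs; the gripper's body (78 mm by 193 mm) begins 47 mm behind the grasp point.
Start: joints at [-0.903, 0.359, 0.012, 0, -1.224, -0.288], TCP at [250.218, -626.886, 226.561] pointing down, gripper open.
Joint ranges: [-3.07, 3.07], [-1.43, 2.12], [-1.02, 1.25], [-3.03, 1.67], [-3.05, -0], [-3.03, 3.03]. Speed limits (rad/s): [2.39, 2.39, 3.01, 3.14, 3.14, 3.14].

### API

Orientations are given as a rotation vector (axis times angle).
In Python, from rig import arm gives the robot as it stands.
- The arm moves only by the tool jog_arm, never from a script. Its argument "moves" is a list of rows, each an object with "grip": the opening in per cent of the stroke, from 0 (shut) to 100 (fully open); "delta_pos": the shift along the tool's x, y, z in m, a list of three; "twist": the turn about the tool's z in rad. A call has 1 to 8 rows; each row is the pose to reach, as a shift and turn from the pose commanded when the call began, along the tool's axes at that moment; what a row does not reach only later rows make up. A row lasts 1/8 s, in which the tool goes at most 62.5 mm and 10.7 degrees, less where a joint would pass 70% of its speed; a pose out of reach is approached as far as the arm can. A call with a gripper value outside its range is refused whole. The fingers move at their own pace and stop on an object; the grip force is fixed at half the most. Time passes only in rows, so rows that repeat a pose let the fingers close. It gives the time, the measured TCP pose, the force and the opening at its end, in the units of the state.
- arm.sense(): the state, without advancing time (a new reading comes with each control period).
- arm.get_image(name): name is "scene" or "top" or "wrist"; returns a dict with "img" (384x512x3 uint8, red, green, blue), "fx", "fy", "cx", "cy" (pixels), "T" (4x4, takes a point from camera to world coordinates). Camera axes: x right, y up, looking along -z (the intrinsics and any distortion apply to the point x, -y, -z); pixel columns grow to the right and rows downward; lengths in mm; the calibration is good to about 2 mm. A picture is of the moment at which its call begins. There is no depth.
- arm.sign_off(): hands the job in, once; it reports no verdict.
The state is a dict: "time_s": time; "joint_positions": joint angles; "qvel": joint speeds; "effort": joint torques, N m; "ee_pos": TCP position; "tcp_rot": TCP orientation; "ft_force": force on the tool from outside, world axes, zero at the start; "wrist_torque": the same for the moment, N m; "grip_width": finger opening in mm.
Only numpy, scipy, OpenCV 4.12 (cv2) and the standard library are available. Lean on these libraries where they do the work, as an engineer would, in place of code of your own. Each camera call takes 0.05 s, during which the arm holds its last target. There are 200 camera calls.

### The job

Set up the green cutting board for trimming plant labels: swing its aluminium fence back along the board until the keyhole in the fence lies right over the keyhole in the board, put the thumbscrew that waits in the wooden stand down through both holes until its flange sits flat on the fence, and lock it with a quarter turn (either way), so that its wings end up crosswise to the fence.

Things in the scene. Friction and masses are not known exactly. Their poses are not given: they have to be found in the camera images.
- board: green board, 100 mm (x) by 250 mm (y), fixed to the bench on wooden runners, top face 40 mm above the bench, plate 12 mm thick and hollow beneath. Origin on the bench straight below the middle of its keyhole; the board reaches from y = -135 to +115 mm and x = -50 to +50 mm. The fence pivots about the upright axis through (0, -105 mm) of this frame.
- board_hole (a point): middle of the board's keyhole at the board's top face: a round through hole 14 mm across, crossed by a slot 9 mm wide and 30 mm long in all, along the board's y axis. Axes as the board's.
- fence (a joint): angle of the fence about its upright pivot, rad: 0 when the fence lies along the board's +y and both keyholes coincide; positive is anticlockwise from above (free end toward the board's -x). Range -0.35 to 0.9, so there is no stop at 0. It has light friction (0.12 N m) and stays where it is left. It starts between 0.35 and 0.65.
- fence_hole (a point): middle of the fence's keyhole at its top face (51 mm above the bench), 105 mm from the pivot. The fence is a flat aluminium bar 48 mm wide, 10 mm thick, 229 mm long, 1 mm above the board, a short red stripe near its pivot. Keyhole like the board's (14 mm round, slot 9 x 30 mm), slot along the fence. Axes: y along the fence from pivot to free end, z up.
- fence_knob (a point): middle of the top of the black upright knob on the free end of the fence, 180 mm from the pivot; the knob is a round post 40 mm high, 22 mm across in its top 10 mm and 19 mm below; its top is 91 mm above the bench. Axes as fence_hole's.
- thumbscrew: loose quarter-turn thumbscrew, 70 g. Origin on its axis at the underside of its brass flange (36 mm across, 5 mm thick), z up. Above the flange a flat brass wing, 30 mm long along x, 8 mm thick along y, its top 35 mm above the origin. Below the flange a steel shank 11 mm across with a tapered nose that ends 37 mm below the origin. Starts in the stand.
- stand: wooden block 64 x 64 mm, 44 mm high, fixed, with a round 31 mm through hole in the middle, in which the thumbscrew stands upright with its flange resting on the block's top. Origin at the centre of its underside. A tall red toolbox (not listed, to be avoided) stands behind it: in the world its front runs from about x = 0.58 at its left end (y = 0.10) to x = 0.53 farther right (y = -0.37), and it is 0.22 m high.
- screw_lugs (a point): on the thumbscrew's axis, 27.5 mm below its origin, amid two steel lugs that reach 12 mm either side along its x (5 mm wide, 5 mm high). They lie in the same direction as the wings, so it passes the keyholes only with the wings along the slots; with the flange on the fence the lugs are 2 mm below the board and it can be turned. Axes as the thumbscrew's.
There are look-alikes about, which are no part of the job. What is meant by the thumbscrew is not pink or purple, and is the smaller of those in its own colour.

How it is judged:
By the outcome, as a careful person would: the job done as asked, in the order asked, and still so for the second after the job is handed in, with the robot touching nothing.
It also fails if it takes over 56 s, if anything falls off the work surface, if the arm or the gripper's body presses on something with over 40 N, if the wrist force passes 120 N, or if a joint passes its speed limit or range.

## Working session

There is one attempt and no reset: what is moved stays moved. The work goes in short steps, Python scripts to look and compute and a tool call to move; the robot and the scene stay as the last step left them, time stands still between calls to the robot, and variables do not carry over. Pictures are saved under pics/ and viewed, about 8 in all and at most 12, crops included, and the job is handed in when it is done.

Besides the shell and the picture viewer there is one more tool, called after ">>>" as a command line: name --argument value ..., lists and objects as JSON in quotes. jog_arm: Moves the arm, as the interface text tells. Its arguments: {"type":"object","properties":{"moves":{"type":"array"}},"required":["moves"]}

```bash
ls; mkdir -p pics
python3 - <<'E'
from rig import arm
import cv2,numpy as np
s=arm.sense();print(s['time_s'],s['ee_pos'],s['tcp_rot'],s['grip_width'])
for n in ['scene','top']:
    d=arm.get_image(n);print(n,{k:(v if k!='T' else np.round(v,4).tolist()) for k,v in d.items() if k!='img'})
    cv2.imwrite(f'pics/{n}0.png',d['img'][...,::-1])
a=np.hstack([cv2.imread('pics/scene0.png'),cv2.imread('pics/top0.png')])
E
```

```text
pics
0.0 [ 250.03350516 -626.44043986  225.61434113] [-1.76155011e+00 -2.59948494e+00 -1.31059974e-03] 87.46559591459719
scene {'fx': 459.04429972097995, 'fy': 459.04429972097995, 'cx': 257.6752486242698, 'cy': 196.20342187816385, 'T': [[-0.7166, 0.3382, -0.6099, 5.6125], [-0.6973, -0.3644, 0.6172, 803.9175], [-0.0135, 0.8677, 0.497, 622.9022], [0.0, 0.0, 0.0, 1.0]]}
top {'fx': 365.61465061751295, 'fy': 365.61465061751295, 'cx': 255.3028385326394, 'cy': 193.6210103486226, 'T': [[-0.0236, 0.9982, -0.0544, 566.0944], [-0.9994, -0.025, -0.0248, 124.8161], [-0.0261, 0.0538, 0.9982, 1174.2344], [0.0, 0.0, 0.0, 1.0]]}
```

View pics/top0.png

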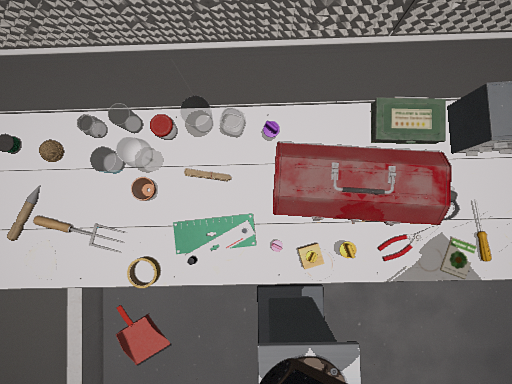

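View pics/scene0.png

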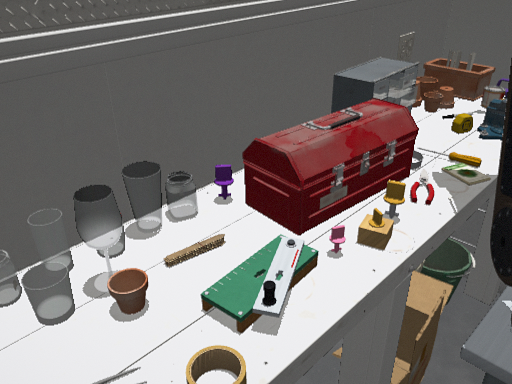

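Top view: the yellow thumbscrew in the stand is at (312,256). Look-alikes are a larger yellow one at (348,250), a pink one at (277,245) and a purple one at (271,129). The fence runs from its pivot at about (245,228) to its knob at (193,260).

```bash
cat > h.py <<'E'
import numpy as np,cv2
from rig import arm
from scipy.spatial.transform import Rotation as R
def ray(d,u,v):
    T=np.array(d['T']);c=np.array([(u-d['cx'])/d['fx'],-(v-d['cy'])/d['fy'],-1.]);return T[:3,3],T[:3,:3]@c
def onz(d,u,v,z):
    o,r=ray(d,u,v);return o+r*(z-o[2])/r[2]
def proj(d,p):
    T=np.array(d['T']);c=T[:3,:3].T@(np.array(p)-T[:3,3]);return np.array([d['cx']+d['fx']*c[0]/-c[2],d['cy']+d['fy']*c[1]/c[2]])
def tri(d1,p1,d2,p2):
    A=np.zeros((3,3));b=np.zeros(3)
    for d,p in((d1,p1),(d2,p2)):
        o,r=ray(d,*p);r/=np.linalg.norm(r);M=np.eye(3)-np.outer(r,r);A+=M;b+=M@o
    return np.linalg.solve(A,b)
def blobs(m,amin=20):
    n,l,s,c=cv2.connectedComponentsWithStats(m.astype(np.uint8))
    return [(l==i,s[i,4],c[i]) for i in range(1,n) if s[i,4]>=amin]
def shot(n,f=None):
    d=arm.get_image(n)
    if f: cv2.imwrite('pics/'+f,d['img'][...,::-1])
    return d
E
python3 - <<'E'
from h import *
d=shot('top');im=d['img'];hsv=cv2.cvtColor(im,cv2.COLOR_RGB2HSV)
g=cv2.inRange(hsv,(65,90,50),(90,255,255))>0
for m,a,c in blobs(g,300): 
    r=cv2.minAreaRect(np.argwhere(m)[:,::-1].astype(np.float32));print('green',a,c,r);print([onz(d,*p,40).round(0)[:2] for p in cv2.boxPoints(r)])
y=cv2.inRange(hsv,(18,90,80),(32,255,255))>0
for m,a,c in blobs(y,40):
    r=cv2.minAreaRect(np.argwhere(m)[:,::-1].astype(np.float32));print('yel',a,c,r,onz(d,*r[0],44).round(0))
print('knob',onz(d,193,260,91),'screw',onz(d,312,256,60))
s=cv2.imread('pics/scene0.png')
a=cv2.resize(im[200:280,165:365,::-1],None,fx=4,fy=4,interpolation=cv2.INTER_CUBIC)
b=cv2.resize(s[170:260,320:420],(311,280),interpolation=cv2.INTER_CUBIC)
o=np.zeros((600,800,3),np.uint8);o[:320]=a;o[320:,:311]=b
b=cv2.resize(s[225:325,195:325],(364,280),interpolation=cv2.INTER_CUBIC);o[320:,330:694]=b
cv2.imwrite('pics/c1.png',o)
E
```

```text
green 1464 [203.96038251 230.99863388] ((213.99996948242188, 233.5), (31.252124786376953, 79.84200286865234), 83.6598129272461)
[array([545., 413.]), array([566., 165.]), array([470., 156.]), array([448., 403.])]
yel 223 [484.21973094 246.37668161] ((484.2757263183594, 245.947509765625), (29.37660026550293, 8.232933044433594), 79.2156982421875) [ 452. -536.   44.]
yel 198 [347.48989899 249.5959596 ] ((347.0, 249.5), (15.0, 16.0), 90.0) [ 450. -123.   44.]
yel 326 [311.12883436 257.1993865 ] ((310.48626708984375, 255.95413208007812), (20.880613327026367, 20.689048767089844), 73.3007583618164) [433. -11.  44.]
yel 189 [142.82010582 272.57671958] ((141.5, 272.5), (29.0, 29.0), 90.0) [393. 510.  44.]
knob [433.51388274 340.27209952  91.        ] screw [434.35748935 -13.93369655  60.        ]
```

View pics/c1.png

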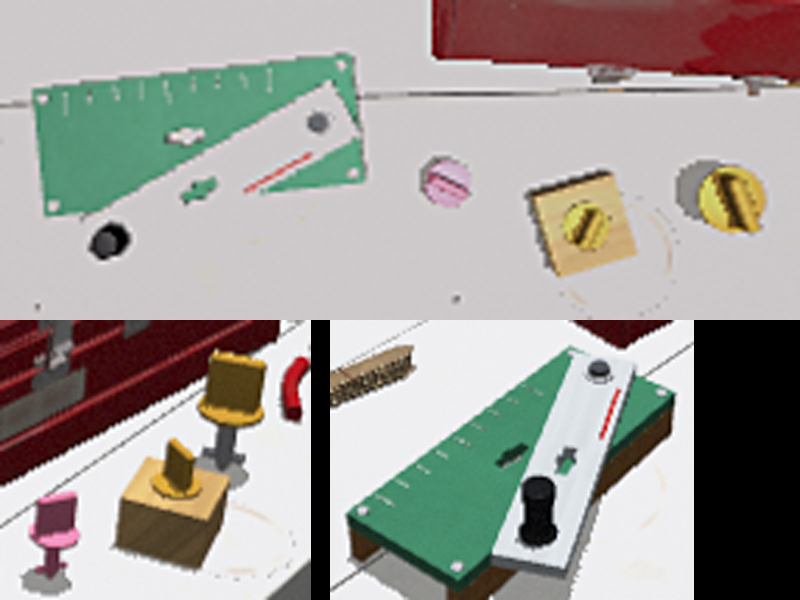

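Crop: in the stand is the small yellow screw at crop (587,228), with its wing running toward the upper right. The yellow one at (733,200) is larger, so the one in the stand is right. The board hole is at crop (185,135), the fence hole at (200,188), the knob at (107,240) and the pivot at (317,122). I'm going above the knob now.

>>> jog_arm --moves '[{"grip": 100, "delta_pos": [0.512, 0.409, 0], "twist": -0.18}, {"grip": 100, "delta_pos": [0.512, 0.409, 0], "twist": -0.36}, {"grip": 100, "delta_pos": [0.512, 0.409, 0], "twist": -0.54}, {"grip": 100, "delta_pos": [0.512, 0.409, 0], "twist": -0.72}, {"grip": 100, "delta_pos": [0.512, 0.409, 0], "twist": -0.9}, {"grip": 100, "delta_pos": [0.512, 0.409, 0], "twist": -1.08}, {"grip": 100, "delta_pos": [0.512, 0.409, 0], "twist": -1.26}, {"grip": 100, "delta_pos": [0.512, 0.409, 0], "twist": -1.44}]'

```text
time_s: 1.15
ee_pos: [395.3, -146.4, 226.8]
tcp_rot: [-0.399, 3.115, -0.0]
ft_force: [1.1, 0.5, 0.0]
grip_width: 87.4
```

```bash
cat >> h.py <<'E'
def go(x,y,z,head=None):
    s=arm.sense();Rm=R.from_rotvec(s['tcp_rot']).as_matrix();h=np.degrees(np.arctan2(Rm[1,0],Rm[0,0]))
    dl=Rm.T@(np.array([x,y,z])-s['ee_pos'])
    tw=0 if head is None else -np.radians((head-h+180)%360-180)
    print('t',round(s['time_s'],2),'delta m',(dl/1000).round(4),'twist',round(tw,3),'head',round(h,1),'F',s['ft_force'].round(1),'q6',s['joint_positions'][5].round(2))
E
python3 -c "
from h import *
go(420,340,200,197);go(420,0,226,197)"
```

```text
t 1.15 delta m [-0.1465  0.4645  0.0269] twist -0.042 head -165.4 F [1.1 0.5 0. ] q6 0.14
t 1.15 delta m [-0.0608  0.1355  0.0009] twist -0.042 head -165.4 F [1.1 0.5 0. ] q6 0.14
```

>>> jog_arm --moves '[{"grip": 60, "delta_pos": [-0.061, 0.135, 0], "twist": -0.04}, {"grip": 60, "delta_pos": [-0.061, 0.135, 0], "twist": -0.04}, {"grip": 60, "delta_pos": [-0.147, 0.465, 0.027], "twist": -0.04}, {"grip": 60, "delta_pos": [-0.147, 0.465, 0.027], "twist": -0.04}, {"grip": 60, "delta_pos": [-0.147, 0.465, 0.027], "twist": -0.04}, {"grip": 60, "delta_pos": [-0.147, 0.465, 0.027], "twist": -0.04}, {"grip": 60, "delta_pos": [-0.147, 0.465, 0.027], "twist": -0.04}, {"grip": 60, "delta_pos": [-0.147, 0.465, 0.027], "twist": -0.04}]'

```text
time_s: 2.15
ee_pos: [422.6, 340.8, 199.2]
tcp_rot: [0.454, -3.109, 0.0]
ft_force: [0.7, -0.8, -0.2]
grip_width: 52.6
```

```bash
python3 -c "
from h import *
d=shot('wrist','w1.png');print(d['fx'],d['cx'],d['cy'],np.round(d['T'],3));s=arm.sense();print(s['ee_pos'],s['joint_positions'])
for p in [(433,340,91),(515,189.5,51),(506,294,40)]: print(proj(d,p))
"
```

```text
297.1317049909144 256.43174889953644 186.13902239648843 [[-9.59000e-01  2.75000e-01  7.20000e-02  4.42708e+02]
 [-2.85000e-01 -9.27000e-01 -2.44000e-01  2.74485e+02]
 [-0.00000e+00 -2.54000e-01  9.67000e-01  3.57521e+02]
 [ 0.00000e+00  0.00000e+00  0.00000e+00  1.00000e+00]]
[423.338725   345.59014141 198.33053724] [ 1.04349410e+00  1.68554622e-01 -3.15071668e-01  3.98728906e-04
 -1.08642107e+00 -7.52211131e-01]
[246.38201718 181.45266224]
[206.98773474  -7.84292154]
[192.47073791 108.73534728]
```

View pics/w1.png

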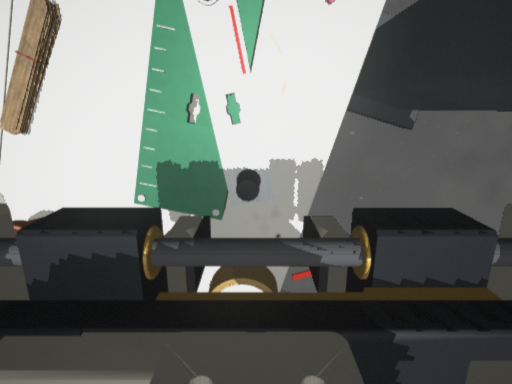

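Wrist view: the knob is at about (248,185), the board hole at (194,108), where I predicted (192,109), and the fence hole at (233,108). I'll measure these.

Run:
```python
from h import *
d=shot('wrist');im=d['img']
c=cv2.resize(im[160:210,215:285,::-1],None,fx=6,fy=6,interpolation=cv2.INTER_NEAREST)
c2=cv2.resize(im[85:130,180:250,::-1],None,fx=6,fy=6,interpolation=cv2.INTER_NEAREST)
cv2.imwrite('pics/w1c.png',np.vstack([c,c2]))
g=im.astype(int).max(2)
m=np.zeros(g.shape,bool);m[160:206,225:270]=g[160:206,225:270]<45
for mm,a,c in blobs(m): 
    p=np.argwhere(mm);print(a,c,p.min(0),p.max(0))
```

```text
(no output)
```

View pics/w1c.png

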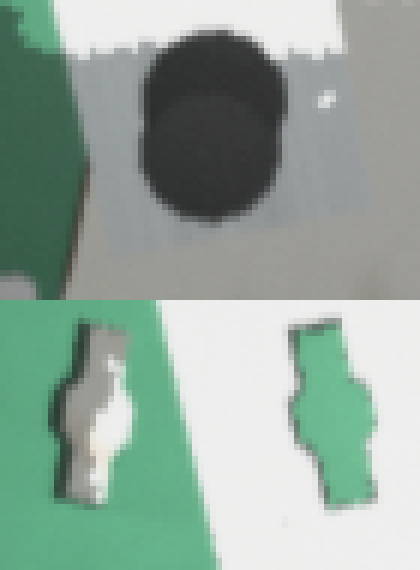

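Close crop: the knob's top disk is at image (250,186.4), the fence hole at (235.5,104) and the board hole at (195.5,103.7).

Run:
```python
from h import *
d=shot('wrist')
k=onz(d,250,186.4,91);f=onz(d,235.5,104,51);b=onz(d,195.5,103.7,40)
print(k,f,b)
e=(k-f)[:2];print('k-f',np.linalg.norm(e),'fence dir from y',np.degrees(np.arctan2(-e[0],e[1])))
p=f[:2]-e/np.linalg.norm(e)*105;print('pivot',p)
v=b[:2]-p;print('b dist',np.linalg.norm(v),'board yaw',np.degrees(np.arctan2(-v[0],v[1])))
print(arm.sense()['ee_pos'])
h=205
go(k[0],k[1],130,h);go(k[0],k[1],72,h)
```

```text
[428.76356442 345.05339465  91.        ] [464.14796832 278.4597788   51.        ] [504.32536046 290.02710141  40.        ]
k-f 75.41064720180809 fence dir from y 27.983866253734973
pivot [513.41637467 185.73640453]
b dist 104.6861786276634 board yaw 4.981876934959216
[422.55125593 340.41826256 198.34410444]
t 2.3 delta m [-0.0074  0.0027  0.0683] twist -0.145 head -163.3 F [-0.  -0.7 -0.3] q6 -0.75
t 2.3 delta m [-0.0075  0.0028  0.1263] twist -0.145 head -163.3 F [-0.  -0.7 -0.3] q6 -0.75
```

>>> jog_arm --moves '[{"grip": 60, "delta_pos": [-0.0075, 0.0027, 0.06], "twist": -0.14}, {"grip": 60, "delta_pos": [-0.0075, 0.0027, 0.1], "twist": -0.14}, {"grip": 60, "delta_pos": [-0.0075, 0.0027, 0.132], "twist": -0.14}, {"grip": 60, "delta_pos": [-0.0075, 0.0027, 0.132], "twist": -0.14}, {"grip": 20, "delta_pos": [-0.0075, 0.0027, 0.132], "twist": -0.14}, {"grip": 10, "delta_pos": [-0.0075, 0.0027, 0.132], "twist": -0.14}, {"grip": 10, "delta_pos": [-0.0075, 0.0027, 0.132], "twist": -0.14}, {"grip": 10, "delta_pos": [-0.0075, 0.0027, 0.132], "twist": -0.14}]'

```text
time_s: 3.3
ee_pos: [429.9, 343.7, 68.5]
tcp_rot: [-0.669, 3.068, 0.002]
ft_force: [-0.2, -0.3, 5.3]
grip_width: 20.6
```

Run:
```python
from h import *
s=arm.sense();print(s['ee_pos'],s['grip_width'],s['ft_force'])
p=np.array([513.4,185.7])
k0=s['ee_pos'][:2]-p;print('R',np.linalg.norm(k0),np.degrees(np.arctan2(-k0[0],k0[1])))
for a in (22,16,10,5):
    t=np.radians(a);q=p+180*np.array([-np.sin(t),np.cos(t)]);print(q);go(*q,s['ee_pos'][2],180+a)
```

```text
[429.86157724 343.69532716  68.452249  ] 20.625196145371014 [-0.17616434 -0.29642525  5.27638386]
R 178.72098780723505 27.86719191235198
[445.97081319 352.59309382]
t 3.3 delta m [-0.0184  0.0014  0.    ] twist 0.045 head -155.4 F [-0.2 -0.3  5.3] q6 -0.6
[463.78527595 358.72710527]
t 3.3 delta m [-0.0371 -0.0004  0.0001] twist 0.15 head -155.4 F [-0.2 -0.3  5.3] q6 -0.6
[482.14332802 362.96539554]
t 3.3 delta m [-0.0556 -0.0042  0.0001] twist 0.255 head -155.4 F [-0.2 -0.3  5.3] q6 -0.6
[497.71196631 365.01504566]
t 3.3 delta m [-0.0706 -0.0088  0.0001] twist 0.342 head -155.4 F [-0.2 -0.3  5.3] q6 -0.6
```

>>> jog_arm --moves '[{"grip": 10, "delta_pos": [-0.0092, 0.001, 0], "twist": 0.01}, {"grip": 10, "delta_pos": [-0.0184, 0.001, 0], "twist": 0.05}, {"grip": 10, "delta_pos": [-0.028, 0.0002, 0], "twist": 0.1}, {"grip": 10, "delta_pos": [-0.0371, -0.0009, 0], "twist": 0.15}, {"grip": 10, "delta_pos": [-0.0465, -0.0026, 0], "twist": 0.2}, {"grip": 10, "delta_pos": [-0.0556, -0.0048, 0], "twist": 0.255}, {"grip": 10, "delta_pos": [-0.0706, -0.0095, 0], "twist": 0.34}, {"grip": 10, "delta_pos": [-0.0706, -0.0095, 0], "twist": 0.34}]'

```text
time_s: 4.3
ee_pos: [499.0, 365.0, 68.4]
tcp_rot: [-0.136, 3.137, 0.002]
ft_force: [-2.3, 1.0, 6.7]
grip_width: 20.5
```

Run:
```python
from h import *
d=shot('wrist','w2.png');s=arm.sense();print(s['ee_pos'],s['grip_width'],s['ft_force'])
k=s['ee_pos'][:2]-[513.4,185.7];print(np.degrees(np.arctan2(-k[0],k[1])))
u=proj(d,(504.3,290,51));print(u);go(497.7,365,s['ee_pos'][2],185)
x,y=u.astype(int);x0=max(x-60,0);y0=max(y-45,0)
c=cv2.resize(d['img'][y0:y0+90,x0:x0+120,::-1],None,fx=5,fy=5,interpolation=cv2.INTER_NEAREST);print(x0,y0);cv2.imwrite('pics/w2c.png',c)
```

```text
[498.63507471 364.92436454  68.41268416] 20.592281738757144 [-2.21961632  1.2775255   6.17410353]
4.709526196586114
[259.55569744  97.20460126]
t 4.35 delta m [ 0.0009  0.0002 -0.    ] twist 0.0 head -175.0 F [-2.2  1.3  6.2] q6 -0.86
199 52
```

View pics/w2c.png

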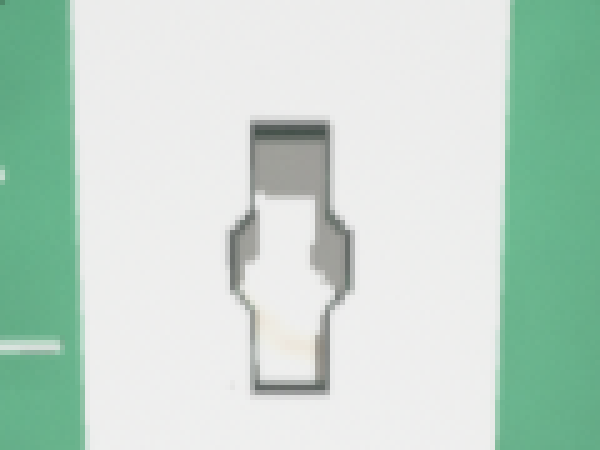

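The keyholes now coincide and the board's rim shows evenly inside the fence's. I'm releasing and rising.

>>> jog_arm --moves '[{"grip": 45, "delta_pos": [0, 0, 0], "twist": 0}, {"grip": 45, "delta_pos": [0, 0, 0], "twist": 0}, {"grip": 45, "delta_pos": [0, 0, 0], "twist": 0}, {"grip": 45, "delta_pos": [0, 0, -0.06], "twist": 0}, {"grip": 60, "delta_pos": [0, 0, -0.12], "twist": 0}, {"grip": 60, "delta_pos": [0, 0.0, -0.12], "twist": 0}, {"grip": 60, "delta_pos": [0, 0.0, -0.12], "twist": 0}]'

```text
time_s: 5.22
ee_pos: [497.3, 363.8, 187.6]
tcp_rot: [0.14, -3.138, -0.001]
ft_force: [-0.1, -0.6, -1.3]
grip_width: 52.2
```

Run:
```python
from h import *
d=shot('wrist','w3.png');s=arm.sense();print(s['ee_pos'],s['grip_width'],s['ft_force'])
u=proj(d,(504.3,290,51));print(u)
x,y=u.astype(int)
I=d['img'][y-40:y+40,x-60:x+60]
w=(I.min(2)<215)&(np.abs(np.arange(120)-60)<15)
for m,a,c in blobs(w,10):
    p=np.argwhere(m);print(a,c+[x-60,y-40],p.min(0)+[y-40,x-60],p.max(0)+[y-40,x-60])
cv2.imwrite('pics/w3c.png',cv2.resize(I[...,::-1],None,fx=6,fy=6,interpolation=cv2.INTER_NEAREST));print(x-60,y-40)
go(430,-60,200,231);go(430,-60,200,231-83)
```

```text
[497.08935634 363.46410427 186.70068756] 52.26349615993356 [ 0.90702229  0.42520347 -1.36978364]
[256.64020718 102.61310161]
196 [256.11734694 102.44387755] [ 90 248] [122 262]
196 62
t 5.28 delta m [ 0.1044 -0.4159 -0.0128] twist -0.801 head -174.9 F [ 0.9  0.4 -1.4] q6 -0.86
t 5.28 delta m [ 0.1044 -0.4159 -0.0128] twist 0.647 head -174.9 F [ 0.9  0.4 -1.4] q6 -0.86
```

View pics/w3c.png

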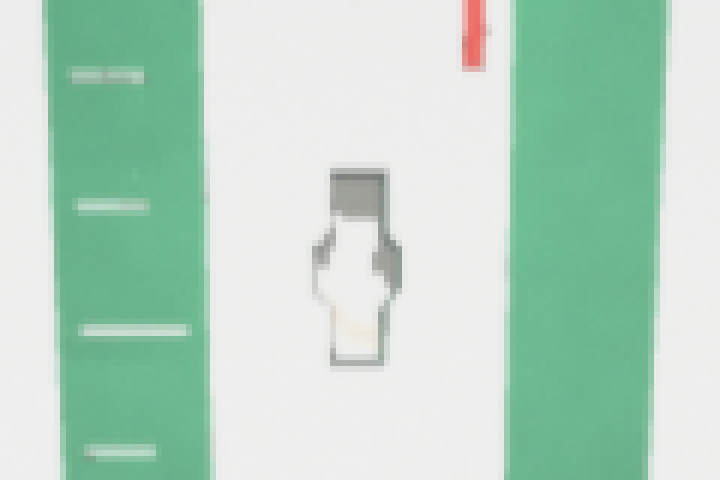

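The fence stayed put and the holes still coincide at about (255.8,106). I'll localize the hole from a single picture, then go toward the screw.

```bash
cat >> h.py <<'E'
def hole(d,guess=(504,293,51)):
    x,y=proj(d,guess).astype(int);I=d['img'][y-40:y+40,x-30:x+30].astype(int)
    w=(I.min(2)<215)&(np.abs(np.arange(60)-30)<16)
    p=np.vstack([np.argwhere(m) for m,a,c in blobs(w,8)])+[y-40,x-30]
    v,u=(p.min(0)+p.max(0))/2;return (u,v),onz(d,u,v,51)
E
python3 - <<'E'
from h import *
for i in range(2):
    d=shot('wrist');print(hole(d),arm.sense()['ee_pos'])
d=shot('top')
print(onz(d,211.25,233.75,40))
go(430,-75,190,231)
E
```

```text
((np.float64(255.0), np.float64(106.5)), array([505.16688739, 293.17906137,  51.        ])) [497.03956187 363.3694226  186.25226315]
((np.float64(254.5), np.float64(107.0)), array([505.50788561, 293.45539422,  51.        ])) [497.10497088 363.35179727 186.1310063 ]
[506.79500259 292.43501183  40.        ]
t 5.42 delta m [ 0.1059 -0.4308 -0.0029] twist -0.801 head -174.9 F [ 0.2 -0.2 -0.7] q6 -0.86
```

```bash
python3 -c "
from h import *
go(405,11,190,231)"
```

```text
t 5.42 delta m [ 0.1232 -0.3429 -0.003 ] twist -0.801 head -174.9 F [ 0.2 -0.2 -0.7] q6 -0.86
```

>>> jog_arm --moves '[{"grip": 60, "delta_pos": [0.123, -0.343, -0.003], "twist": -0.17}, {"grip": 60, "delta_pos": [0.123, -0.343, -0.003], "twist": -0.34}, {"grip": 60, "delta_pos": [0.123, -0.343, -0.003], "twist": -0.5}, {"grip": 60, "delta_pos": [0.123, -0.343, -0.003], "twist": -0.67}, {"grip": 60, "delta_pos": [0.123, -0.343, -0.003], "twist": -0.8}, {"grip": 60, "delta_pos": [0.123, -0.343, -0.003], "twist": -0.8}, {"grip": 60, "delta_pos": [0.123, -0.343, -0.003], "twist": -0.8}, {"grip": 60, "delta_pos": [0.123, -0.343, -0.003], "twist": -0.8}]'

```text
time_s: 6.42
ee_pos: [405.7, 11.2, 190.4]
tcp_rot: [1.35, -2.837, 0.0]
ft_force: [0.2, 0.8, 0.4]
grip_width: 52.7
```

Run:
```python
from h import *
for i in range(3): d=shot('wrist')
cv2.imwrite('pics/w4.png',d['img'][...,::-1]);np.savez('w4.npz',T=d['T'])
u=proj(d,(434,-13,70));print(u,arm.sense()['ee_pos'])
x,y=u.astype(int);x0=x-60;y0=max(y-60,0)
cv2.imwrite('pics/w4c.png',cv2.resize(d['img'][y0:y0+110,x0:x0+120,::-1],None,fx=5,fy=5,interpolation=cv2.INTER_NEAREST));print(x0,y0)
```

```text
[257.91981998 143.21518009] [405.92245899  12.11095115 190.29640819]
197 83
```

View pics/w4c.png

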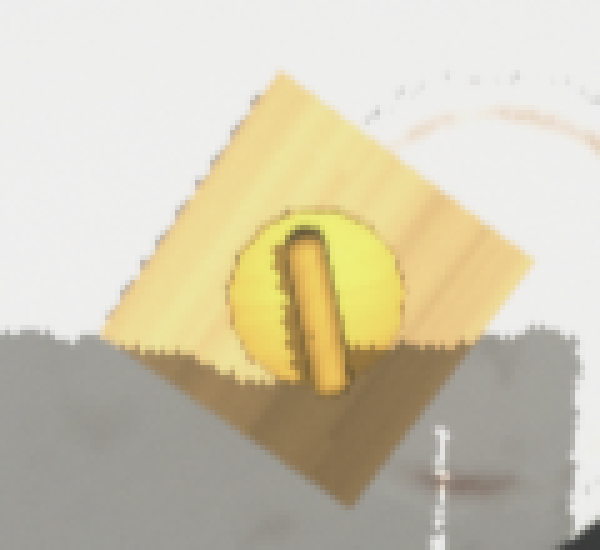

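Crop: the screw's wing top runs from (257.5,131) to (263.6,160.6) and the flange's centre is at about (260.3,142.2). Next: position and grasp heading.

Run:
```python
from h import *
d=shot('wrist')
a=onz(d,257.5,131,79);b=onz(d,263.6,160.6,79);m=(a+b)/2;e=b-a
print(a,b,m,np.linalg.norm(e),'flange',onz(d,260.3,142.2,49))
h=np.degrees(np.arctan2(e[1],e[0]));print('wing head',h%180)
f=onz(d,260.3,142.2,49);c=(m+f)/2
H=(h+90)%360
H=min([H,(H+180)%360],key=lambda x:abs((x-231+180)%360-180));print(c,H)
go(c[0],c[1],110,H);go(c[0],c[1],54,H)
```

```text
[443.50622254 -20.03481704  79.        ] [419.18069897  -7.52394803  79.        ] [431.34346076 -13.77938253  79.        ] 27.354212480891686 flange [431.33171436 -13.93781168  49.        ]
wing head 152.78277130245056
[431.33758756 -13.8585971   64.        ] 242.78277130245056
t 6.62 delta m [ 0.0041 -0.0362  0.0803] twist -0.206 head -129.0 F [-0.1  0.1  0.4] q6 0.37
t 6.62 delta m [ 0.0041 -0.0362  0.1363] twist -0.206 head -129.0 F [-0.1  0.1  0.4] q6 0.37
```

>>> jog_arm --moves '[{"grip": 50, "delta_pos": [0.004, -0.036, 0.02], "twist": -0.1}, {"grip": 50, "delta_pos": [0.004, -0.036, 0.08], "twist": -0.206}, {"grip": 50, "delta_pos": [0.004, -0.036, 0.115], "twist": -0.206}, {"grip": 50, "delta_pos": [0.004, -0.036, 0.136], "twist": -0.206}, {"grip": 50, "delta_pos": [0.004, -0.036, 0.136], "twist": -0.206}, {"grip": 0, "delta_pos": [0.004, -0.036, 0.136], "twist": -0.206}, {"grip": 0, "delta_pos": [0.004, -0.036, 0.136], "twist": -0.206}, {"grip": 0, "delta_pos": [0.004, -0.036, 0.136], "twist": -0.206}]'

```text
time_s: 7.62
ee_pos: [431.6, -14.1, 55.4]
tcp_rot: [-1.635, 2.681, -0.0]
ft_force: [-0.3, -0.4, -0.4]
grip_width: 19.4
```

>>> jog_arm --moves '[{"grip": 0, "delta_pos": [0, 0, 0], "twist": 0}, {"grip": 0, "delta_pos": [0, 0, 0], "twist": 0}, {"grip": 0, "delta_pos": [0, 0, -0.03], "twist": 0}, {"grip": 0, "delta_pos": [0, 0, -0.07], "twist": 0}, {"grip": 0, "delta_pos": [0, 0, -0.1], "twist": 0}, {"grip": 0, "delta_pos": [0, 0, -0.1], "twist": 0}, {"grip": 0, "delta_pos": [0, 0, -0.1], "twist": 0}]'

```text
time_s: 8.5
ee_pos: [430.5, -14.5, 154.0]
tcp_rot: [1.635, -2.682, -0.001]
ft_force: [-0.3, -0.2, -1.2]
grip_width: 8.2
```

Run:
```python
from h import *
for i in range(2): d=shot('wrist')
d=shot('wrist','w5.png');s=arm.sense();print(s['ee_pos'],s['grip_width'],s['ft_force'])
e=shot('scene')
p=proj(e,s['ee_pos']).astype(int);print(p)
c=cv2.resize(e['img'][p[1]-50:p[1]+70,p[0]-60:p[0]+60,::-1],(384,384),interpolation=cv2.INTER_CUBIC)
w=d['img'][190:384,160:352,::-1];cv2.imwrite('pics/w5c.png',np.hstack([c,cv2.resize(w,(380,384))]))
go(505.3,293.3,s['ee_pos'][2],184.9)
```

```text
[430.34424869 -14.66766663 153.52699588] 7.817980487001443 [ 0.97970764  0.01726622 -1.54492466]
[383 180]
t 8.7 delta m [-3.08e-01  7.46e-02 -3.00e-04] twist 1.009 head -117.3 F [ 0.3  0.  -0.8] q6 0.67
```

View pics/w5c.png

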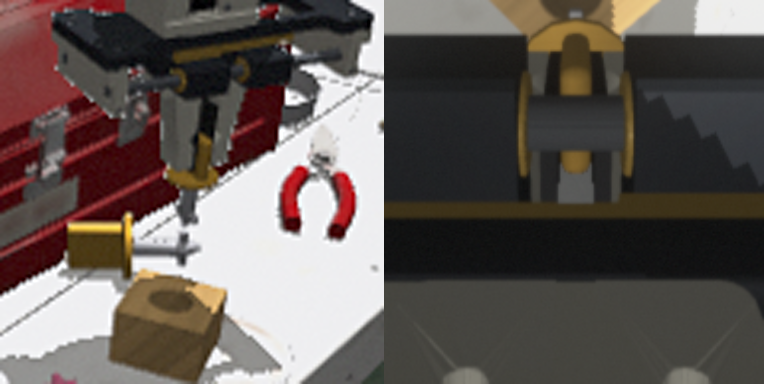

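The screw is held upright with the grip at 7.8 mm, over the empty stand. The large yellow look-alike behind the stand has been tipped over and now lies on the bench. It isn't needed, so I'm moving on and will check later that it stays put. Going above the hole.

>>> jog_arm --moves '[{"grip": 0, "delta_pos": [-0.03, 0.02, -0.02], "twist": 0.15}, {"grip": 0, "delta_pos": [-0.09, 0.035, -0.02], "twist": 0.33}, {"grip": 0, "delta_pos": [-0.15, 0.05, -0.02], "twist": 0.5}, {"grip": 0, "delta_pos": [-0.21, 0.06, -0.02], "twist": 0.67}, {"grip": 0, "delta_pos": [-0.27, 0.07, -0.02], "twist": 0.84}, {"grip": 0, "delta_pos": [-0.308, 0.0746, 0], "twist": 1.009}, {"grip": 0, "delta_pos": [-0.308, 0.0746, 0.03], "twist": 1.009}, {"grip": 0, "delta_pos": [-0.308, 0.0746, 0.03], "twist": 1.009}]'

```text
time_s: 9.7
ee_pos: [504.1, 292.4, 121.2]
tcp_rot: [0.135, -3.133, 0.007]
ft_force: [-0.0, 0.2, -2.1]
grip_width: 7.9
```

Run:
```python
from h import *
for i in range(2): d=shot('wrist')
d=shot('wrist','w6.png');s=arm.sense();print(s['ee_pos'],s['grip_width'],s['ft_force'])
P=s['ee_pos'];print('wing top proj',proj(d,P+[0,0,25]),'flange',proj(d,P-[0,0,5]),'hole',proj(d,(505.3,293.3,51)))
e=shot('scene','s6.png');t=shot('top')
q=proj(e,(505.3,293.3,60)).astype(int);print(q-[40,40],'nose',proj(e,P-[0,0,47]),'hole',proj(e,(505.3,293.3,51)))
c=cv2.resize(e['img'][q[1]-40:q[1]+30,q[0]-40:q[0]+30,::-1],(400,400),interpolation=cv2.INTER_CUBIC)
w=d['img'][150:300,180:330,::-1];cv2.imwrite('pics/w6c.png',np.hstack([c,cv2.resize(w,(400,400))]))
go(505.3,293.3,80,184.9);go(505.3,293.3,61,184.9)
```

```text
[506.28482218 293.47804683 125.44639374] 7.91598223347251 [ 0.39040146 -0.6163755  -0.42934234]
wing top proj [256.93914442 254.39435119] flange [256.84881018 230.14711136] hole [257.94646138 196.22255908]
[220 224] nose [259.98721671 256.50717305] hole [260.56275957 267.85644431]
t 9.95 delta m [ 0.0013 -0.0003  0.046 ] twist 0.0 head -175.1 F [-0.5 -0.1  0.2] q6 -0.77
t 9.95 delta m [ 0.0013 -0.0003  0.065 ] twist 0.0 head -175.1 F [-0.5 -0.1  0.2] q6 -0.77
```

View pics/w6c.png

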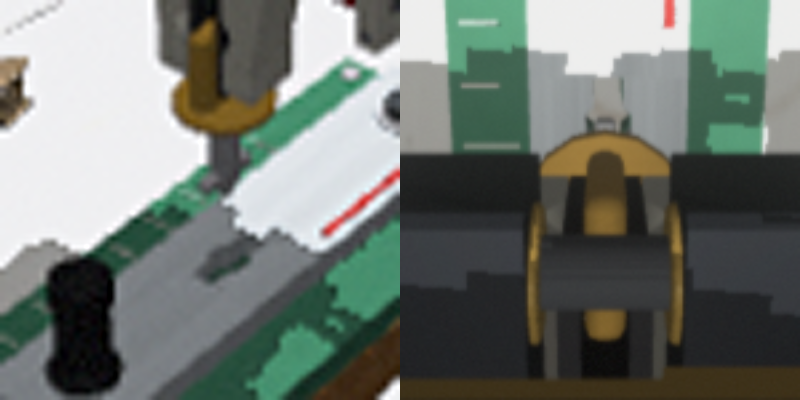

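Scene: the nose is just above the hole, at about (259.4,257) against the hole's (259.4,270). Wrist: flange and hole agree sideways. I'll lower until the nose enters and feel the force.

>>> jog_arm --moves '[{"grip": 0, "delta_pos": [0.001, 0, 0.015], "twist": 0}, {"grip": 0, "delta_pos": [0.001, 0, 0.028], "twist": 0}, {"grip": 0, "delta_pos": [0.001, 0, 0.033], "twist": 0}, {"grip": 0, "delta_pos": [0.001, 0, 0.033], "twist": 0}]'

```text
time_s: 10.45
ee_pos: [504.6, 293.2, 90.9]
tcp_rot: [0.135, -3.138, 0.002]
ft_force: [0.1, -0.3, -0.4]
grip_width: 7.6
```

Run:
```python
from h import *
for i in range(2): e=shot('scene')
s=arm.sense();P=s['ee_pos'];print(P,s['ft_force'],s['wrist_torque'])
q=np.array([260,262]);print('nose',proj(e,P-[0,0,47]),'hole',proj(e,(505.3,293.3,51)),'flange',proj(e,P-[0,0,10]))
cv2.imwrite('pics/s7c.png',cv2.resize(e['img'][q[1]-40:q[1]+30,q[0]-40:q[0]+40,::-1],(800,600),interpolation=cv2.INTER_CUBIC))
go(505.3,293.3,61,184.9)
```

```text
[505.00502321 293.58159208  91.66615011] [ 0.13517624 -0.11285331 -0.64044496] [-0.0200719   0.07087945  0.02593542]
nose [260.60468136 270.51959061] hole [260.56275957 267.85644431] flange [260.4076502  255.47301466]
t 10.55 delta m [-0.0003 -0.0003  0.0307] twist 0.001 head -175.1 F [ 0.1 -0.1 -0.6] q6 -0.78
```

View pics/s7c.png

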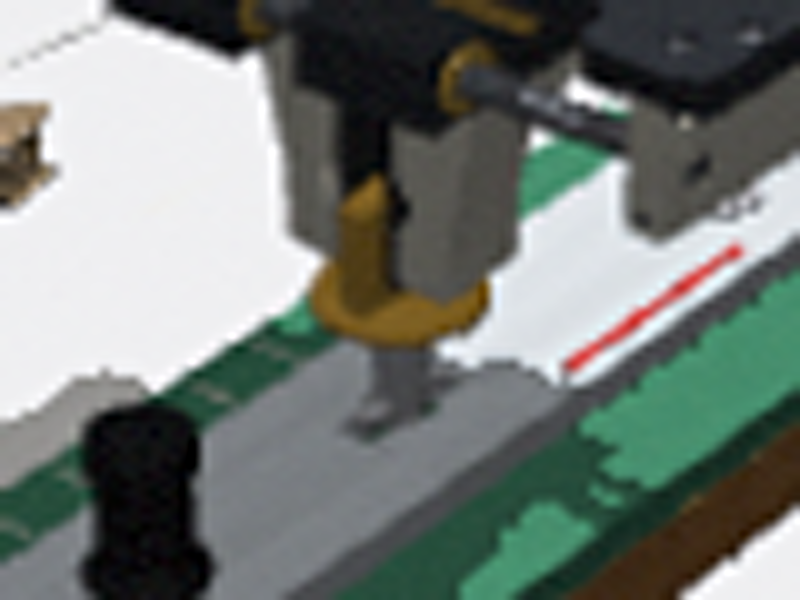

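The nose is inside the hole with no contact force and the lugs are over the slot. Continuing down.

>>> jog_arm --moves '[{"grip": 0, "delta_pos": [0, 0, 0.005], "twist": 0}, {"grip": 0, "delta_pos": [0, 0, 0.01], "twist": 0}, {"grip": 0, "delta_pos": [0, 0, 0.015], "twist": 0}, {"grip": 0, "delta_pos": [0, 0, 0.02], "twist": 0}, {"grip": 0, "delta_pos": [0, 0, 0.025], "twist": 0}, {"grip": 0, "delta_pos": [0, 0, 0.028], "twist": 0}, {"grip": 0, "delta_pos": [0, 0, 0.028], "twist": 0}]'

```text
time_s: 11.42
ee_pos: [504.7, 293.4, 63.3]
tcp_rot: [0.135, -3.138, 0.001]
ft_force: [0.1, -0.2, -1.3]
grip_width: 8.1
```

Run:
```python
from h import *
s=arm.sense();print(s['ee_pos'],s['ft_force'],s['wrist_torque']);go(505.3,293.3,61,184.9)
```

```text
[504.73354683 293.36671309  63.2835924 ] [ 0.06371135 -0.23689297 -1.31092937] [0.0513753  0.14860807 0.03652964]
t 11.43 delta m [-0.0006 -0.0001  0.0023] twist 0.0 head -175.1 F [ 0.1 -0.2 -1.3] q6 -0.78
```

>>> jog_arm --moves '[{"grip": 0, "delta_pos": [0, 0, 0.001], "twist": 0}, {"grip": 0, "delta_pos": [0, 0, 0.002], "twist": 0}, {"grip": 0, "delta_pos": [0, 0, 0.003], "twist": 0}, {"grip": 0, "delta_pos": [0, 0, 0.003], "twist": 0}]'

```text
time_s: 11.92
ee_pos: [505.6, 293.7, 62.0]
tcp_rot: [-0.136, 3.137, 0.001]
ft_force: [-1.0, -2.6, 8.7]
grip_width: 7.6
```

Flange contact at 8.7 N. Now the quarter turn.

>>> jog_arm --moves '[{"grip": 0, "delta_pos": [0, 0, -0.0005], "twist": -0.17}, {"grip": 0, "delta_pos": [0, 0, -0.0005], "twist": -0.34}, {"grip": 0, "delta_pos": [0, 0, -0.0005], "twist": -0.51}, {"grip": 0, "delta_pos": [0, 0, -0.0005], "twist": -0.68}, {"grip": 0, "delta_pos": [0, 0, -0.0005], "twist": -0.85}, {"grip": 0, "delta_pos": [0, 0, -0.0005], "twist": -1.02}, {"grip": 0, "delta_pos": [0, 0, -0.0005], "twist": -1.19}, {"grip": 0, "delta_pos": [0, 0, -0.0005], "twist": -1.36}]'

```text
time_s: 12.92
ee_pos: [505.5, 294.1, 62.0]
tcp_rot: [-2.084, 2.348, -0.0]
ft_force: [-0.7, 0.7, 3.3]
grip_width: 7.5
```

>>> jog_arm --moves '[{"grip": 0, "delta_pos": [0, 0, 0], "twist": -0.17}, {"grip": 0, "delta_pos": [0, 0, 0], "twist": -0.21}, {"grip": 0, "delta_pos": [0, 0, 0], "twist": -0.21}, {"grip": 0, "delta_pos": [0, 0, 0], "twist": -0.21}]'

```text
time_s: 13.42
ee_pos: [505.5, 294.2, 62.0]
tcp_rot: [-2.312, 2.124, -0.0]
ft_force: [0.2, 1.0, 5.1]
grip_width: 7.9
```

```bash
python3 -c "
from h import *
s=arm.sense();print(s['ee_pos'],s['ft_force'],s['wrist_torque'],s['grip_width']);go(505.3,293.3,62,274.9)"
```

```text
[505.54881122 294.17607277  62.02596283] [0.17542113 0.96295628 5.06023803] [0.16282202 0.45899099 0.01286868] 7.889712906253499
t 13.43 delta m [0.0009 0.0003 0.    ] twist -0.001 head -85.2 F [0.2 1.  5.1] q6 0.79
```

Turned 90° with no resisting torque. Releasing with a partial opening, which keeps clear of the knob, then rising and backing off to look.

>>> jog_arm --moves '[{"grip": 30, "delta_pos": [0, 0, 0], "twist": 0}, {"grip": 30, "delta_pos": [0, 0, 0], "twist": 0}, {"grip": 30, "delta_pos": [0, 0, 0], "twist": 0}, {"grip": 30, "delta_pos": [0, 0, -0.05], "twist": 0}, {"grip": 30, "delta_pos": [0, 0, -0.1], "twist": 0}, {"grip": 30, "delta_pos": [0, 0.03, -0.13], "twist": 0}, {"grip": 30, "delta_pos": [0, 0.07, -0.13], "twist": 0}, {"grip": 30, "delta_pos": [0, 0.07, -0.13], "twist": 0}]'

```text
time_s: 14.42
ee_pos: [433.2, 287.1, 191.8]
tcp_rot: [-2.314, 2.123, 0.001]
ft_force: [0.3, 0.1, 0.5]
grip_width: 26.2
```

Run:
```python
from h import *
for i in range(3): d=shot('wrist')
e=shot('scene');s=arm.sense();print(s['ee_pos'],s['ft_force'],s['grip_width'])
x,y=proj(d,(505,293,60)).astype(int);print(x,y)
w=d['img'][max(y-75,0):y+75,max(x-75,0):x+75,::-1];q=proj(e,(505,293,60)).astype(int)
c=e['img'][q[1]-45:q[1]+30,q[0]-40:q[0]+35,::-1]
full=cv2.resize(e['img'][150:270,300:460,::-1],(267,200))
o=np.zeros((600,800,3),np.uint8);o[:400,:400]=cv2.resize(w,(400,400));o[:400,400:]=cv2.resize(c,(400,400),interpolation=cv2.INTER_CUBIC);o[400:,:267]=full
t=shot('top');o[400:,267:800]=cv2.resize(t['img'][200:275,170:370,::-1],(533,200),interpolation=cv2.INTER_CUBIC)
cv2.imwrite('pics/f.png',o)
```

```text
[435.54092041 287.6680146  190.87777428] [-0.66952018  1.10147293 -0.6155913 ] 26.256827708082373
256 106
```

View pics/f.png

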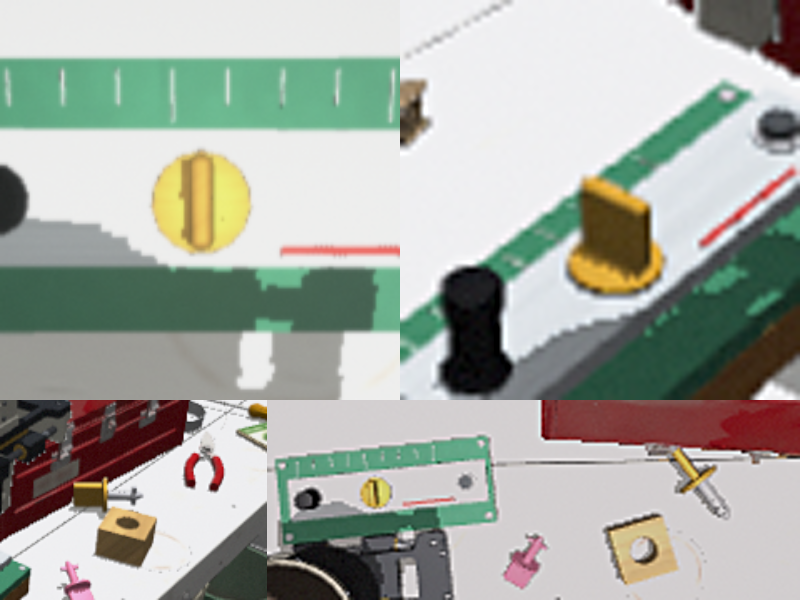

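The final view shows the flange flat on the fence, the wings crosswise and the fence parallel to the board's edges. The large yellow and the pink look-alike both lie on the bench. The robot is clear, so I'm handing in.

```bash
python3 -c "
from rig import arm
print(arm.sense()['time_s'],arm.sense()['ft_force']);print(arm.sign_off())"
```

```text
14.675 [-0.13126616  0.7114302  -0.17043842]
the job is handed in; nothing more can be done
None
```

The fence is aligned, the small yellow thumbscrew is through both keyholes, and it is locked with a quarter turn. I handed the job in at 14.7 s.

**What I did:** I swung the fence back by its knob until the keyholes coincided, then lowered the thumbscrew from the stand through both holes. The flange met the fence at about 9 N. I turned the screw 90°, released it and backed off.

**Last checks:** The pictures show the flange flat on the fence, the wings crosswise to it, and the fence parallel to the board's edges. The wrist force was near zero and the arm was clear. I could not see the lugs under the board. That they are locked rests on the flange height and on the turn meeting no resisting torque.

**What went wrong:** Two look-alikes, the large yellow thumbscrew and the pink one, were knocked over while I worked near the stand. Both still lie on the bench. I did not stand them up again. The wrist readings I took showed no large force, but I did not record the force on the gripper's body when it touched them.

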